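Close the paint pressure pot

ROBOT

A 6-joint arm with a two-finger parallel gripper is mounted at the origin on the work surface. World frame = base frame: x ahead of the robot, y to its left, z up, the work surface at z = 0. Lengths are in mm, angles in rad, forces in N, time in s.
With the tool pointing down it reaches from about 300 to 775 mm from the base axis. Payload 14.6 kg.
Tool frame: the origin (TCP) lies midway between the tips of the shut fingers; the grasp point (between the pads) lies 19 mm behind it (pinch_z is the distance from the TCP to the grasp point, in mm); z points along the fingers, y is the direction in which the jaws open and shut (so a half turn about z gives the same grasp; the last joint's range is limited). The gripper opens to 94 mm and grips with 3 to 60 N. Pads are 16 mm wide; open, the fingers measure 119 mm over their backs; the gripper's body (75 mm by 177 mm) begins 78 mm behind the grasp point.
Start: joints at [1.074, 0.3, 1.521, -0, 1.321, -0.067], TCP at [229.175, 499.968, 205.446] pointing down, gripper open.
Joint ranges: [-3.03, 3.03], [-0.79, 2.21], [0.23, 2.52], [-1.04, 4.18], [0, 3.07], [-2.55, 2.55]. Speed limits (rad/s): [2.22, 2.22, 2.57, 3.14, 3.14, 3.14].

INTERFACE

Orientations are given as [roll, pitch, yaw] about the fixed x, y, z axes, in that order (R = Rz(yaw) Ry(pitch) Rx(roll)).
In Python, from cell import read_state, camera, sign_off, pinch_z gives the robot as it stands. The module is installed in compiled form; this text tells all that it offers.
- The arm moves only by the tool servo_tool, never from a script. Its argument "series" is a list of rows, each a list of 6 numbers: the shift along the tool's x, y, z in cm, then the turn, a rotation vector about the tool's x, y, z in rad. In form: [[tx, ty, tz, rx, ry, rz], ...]. A call has exactly 10 rows; each row is the pose to reach, as a shift and turn from the pose commanded when the call began, along the tool's axes at that moment; what a row does not reach only later rows make up. A row lasts 1/12 s, in which the tool goes at most 41.7 mm and 7.16 degrees, less where a joint would pass 70% of its speed; a pose out of reach is approached as far as the arm can. A call with a gripper value outside its range is refused whole. "gripper" is the finger opening in cm, from 0 to 9.4, set as the call begins (left out, the last holds). The fingers move at their own pace and stop on an object; "grip_force" is the grip in N (left out, the last holds). Time passes only in rows, so rows that repeat a pose let the fingers close, or fill a call up. It gives the time, the measured TCP pose, the force and the opening at its end, in the units of the state.
- read_state(): the state, without advancing time (a new reading comes with each control period).
- camera(name): name is "side" or "top" or "wrist"; returns a dict with "pixels" (384x512x3 uint8, red, green, blue), "fx", "fy", "cx", "cy" (pixels), "pose" (4x4, takes a point from camera to world coordinates); the wrist camera has in their place "mount" (4x4, takes a point from camera to tool coordinates, whose origin is the TCP and whose axes are the flange's). Camera axes: x right, y down, z forward; pixel columns grow to the right and rows downward; lengths in mm; the calibration is good to about 2 mm. A picture is of the moment at which its call begins: read the wrist's pose just before it. There is no depth.
- sign_off(): hands the job in, once; it reports no verdict.
The state is a dict: "clock": time; "joints": joint angles; "qd": joint speeds; "effort": joint torques, N m; "eef_pos": TCP position; "eef_rot": TCP orientation; "wrist_force": force on the tool from outside, world axes, zero at the start; "moment": the same for the moment, N m; "finger_gap": finger opening in mm.
Only numpy, scipy, OpenCV 4.12 (cv2) and the standard library are available. Lean on these libraries where they do the work, as an engineer would, in place of code of your own. Each camera call takes 0.05 s, during which the arm holds its last target.

TASK

The lid of the paint pressure pot is on but its four star knobs are loose. Tighten them clockwise in star order, each knob followed by the one opposite, in two passes: in the first bring all four just finger-snug, in the second make all four firmly tight, without forcing any. Leave the lid seated, let go, and leave the other things on the bench where they are.

Things in the scene. Friction and masses are not known exactly. Their poses are not given: they have to be found in the camera images.
- pot: blue round paint pressure pot fixed to the bench, 170 mm in diameter, with a 204 mm steel flange; origin at the centre of its underside, z up. Four steel studs stand on a circle of radius 70 mm, at 45, 135, 225 and 315 degrees from its x axis (knobs 1, 2, 3, 4). Its rubber seats carry the lid's underside at 118 mm.
- lid: loose round aluminium lid, 14 mm thick, 0.6 kg, 124 mm in diameter with four slotted ears (to radius 95 mm) around the studs; origin at the centre of its underside, z up, top face 132 mm above the bench. A brass fitting 24 mm across stands 16 mm above the top face at its centre. It can shift 2 to 3 mm in its slots.
- knob1: black six-lobed star knob, 50 mm across, 26 mm tall, white line on top of one lobe; origin on its axis at its underside (about 142 mm above the bench when loose, grip height 13 mm above that), z up, x along the white line. The knobs stand at the corners of a square, numbered counter-clockwise seen from above: 1 is opposite 3, 2 is opposite 4. All four work alike; see knob2, 3 and 4
- knob2: star knob like knob1. The knobs tighten clockwise seen from above and go down 2 mm per radian on their studs. Their rubber grip twists on the screw by 0.25 rad per N m. Loose they resist with about 0.11 N m. Under each is a 28 mm steel foot on a stiff spring, which meets the lid after 0.1 to 1.1 rad: different for each knob and not to be read from poses, as the hidden feet differ in length by up to 1 mm
- knob3: star knob like knob1. Once a foot has met the lid, its press grows by 40 to 50 N per radian of further turn, and the moment resisting the turn climbs with it: about 0.10 N m + 0.0085 N m per N of press (more or less by 15 percent, with the friction), so by about 0.3 N m per rad. A knob stays where it is left. Needs a grip of some 30 N or more
- knob4: star knob like knob1. Loose: no press on the lid. Finger-snug: a press of 4 to 22 N; aim at 0.19 N m, about 0.25 to 0.3 rad past the first touch. Firmly tight: 27 to 65 N; aim at 0.43 N m, about 0.8 rad of hand turn beyond snug. Forced: over 85 N, from about 0.7 N m
- paint_can: bystander: round green paint can with a paper band and a steel lid, 100 mm in diameter, 110 mm tall; origin at the centre of its underside
- thinner: bystander: white bottle with a red cap, 64 mm in diameter, 150 mm tall; origin at the centre of its underside
- filler_knife: bystander: filler knife with an orange handle lying flat, 192 mm long, blade 75 mm wide along +x, 18 mm tall; origin at the handle
There are look-alikes about, which are no part of the job. What is meant by the lid is not purple, and is the larger of those in its own colour.

How it is judged:
By the outcome, as a careful person would: the job done as asked, in the order asked, and still so for the second after the job is handed in, with the robot touching nothing.
It also fails if it takes over 72 s, if anything falls off the work surface, if the arm or the gripper's body presses on something with over 40 N, if the wrist force passes 120 N, or if a joint passes its speed limit or range.

## Working session

There is one attempt and no reset: what is moved stays moved. The work goes in short steps, Python scripts to look and compute and a tool call to move; the robot and the scene stay as the last step left them, time stands still between calls to the robot, and variables do not carry over. Pictures are saved under pics/ and viewed, and the job is handed in when it is done.

Besides the shell and the picture viewer there is one more tool, called after ">>>" as name(argument=value, ...) on one line, values as JSON. servo_tool: Moves the arm, as the interface text tells. Its arguments: {"type":"object","properties":{"series":{"type":"array"},"gripper":{"type":"number"},"grip_force":{"type":"number"}},"required":["series"]}

```bash
mkdir -p pics; python3 - <<'E'
from cell import *
import cv2,json
s=read_state();print(s)
print(pinch_z)
for n in("side","top","wrist"):
    c=camera(n);cv2.imwrite(f"pics/{n}0.png",c["pixels"][:,:,::-1])
    print(n,c["fx"],c["fy"],c["cx"],c["cy"]);print(c.get("pose",c.get("mount")))
E
```

```text
{'clock': 0.0, 'joints': array([ 1.07440768e+00,  3.00510322e-01,  1.52159327e+00, -1.39549484e-05,
        1.32067864e+00, -6.65910002e-02]), 'qd': array([-2.06721141e-03, -9.96598578e-04,  3.52398989e-04, -8.19935676e-05,
        1.56910679e-03,  6.38446402e-04]), 'effort': array([-7.22091572e-04, -5.31816244e+01, -3.52737486e+01,  7.07612699e-02,
        2.44102604e-02, -1.26536997e-04]), 'eef_pos': array([229.05354583, 499.74472209, 204.8596546 ]), 'eef_rot': array([-3.14040481e+00, -6.56700578e-05,  2.71179843e+00]), 'wrist_force': array([-0.38551444,  0.09096741, -0.20611069]), 'moment': array([-0.03839104, -0.0226535 ,  0.03897076]), 'finger_gap': 94.26705907465995}
18.8
side 362.634394653797 362.634394653797 259.4372481973185 192.4467791467006
[[-9.97829074e-01 -3.38265779e-02  5.65057676e-02  4.88299446e+02]
 [-6.40663342e-02  6.97303895e-01 -7.13906705e-01  6.07346792e+02]
 [-1.52526710e-02 -7.15976984e-01 -6.97957244e-01  7.43265994e+02]
 [ 0.00000000e+00  0.00000000e+00  0.00000000e+00  1.00000000e+00]]
top 460.8991226580727 460.8991226580727 246.5690387557823 193.03440046475433
[[-3.55441637e-03 -9.87049796e-01  1.60374768e-01  3.42343844e+02]
 [-9.99781810e-01  6.80884753e-03  1.97476870e-02 -1.82547302e+01]
 [-2.05839178e-02 -1.60269585e-01 -9.86858634e-01  1.44522992e+03]
 [ 0.00000000e+00  0.00000000e+00  0.00000000e+00  1.00000000e+00]]
wrist 270.5047876138577 270.5047876138577 255.02851441040997 185.6946844418203
[[ 1.13588069e-04 -9.63864534e-01 -2.66392845e-01  7.80854625e+01]
 [ 9.99999834e-01  2.59745796e-04 -5.13421110e-04  9.16547257e-01]
 [ 5.64062821e-04 -2.66392743e-01  9.63864404e-01 -1.79008534e+02]
 [ 0.00000000e+00  0.00000000e+00  0.00000000e+00  1.00000000e+00]]
```

View pics/top0.png

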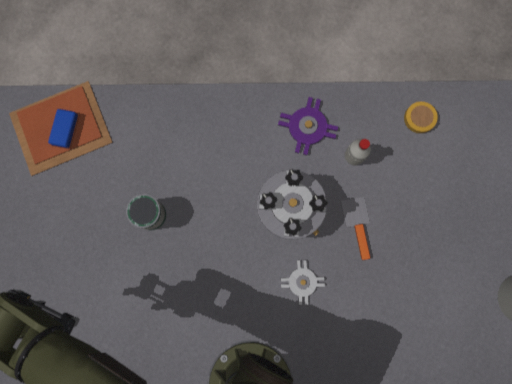

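View pics/side0.png

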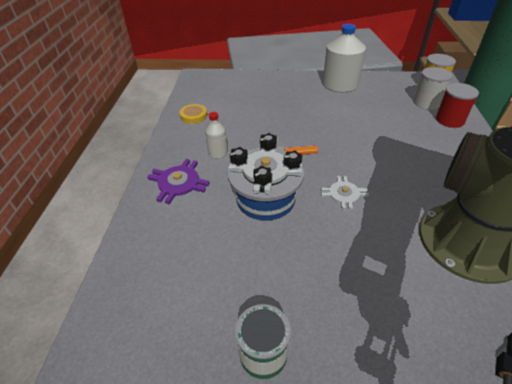

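View pics/wrist0.png

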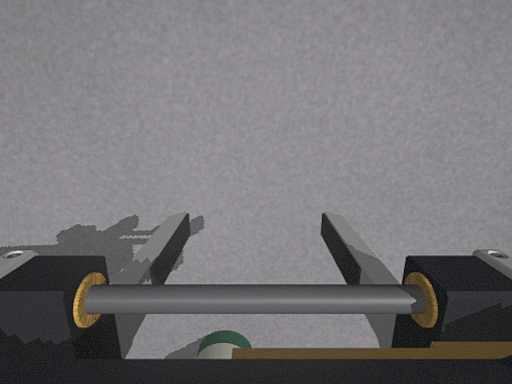

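```bash
cat > h.py <<'E'
import numpy as np,cv2
from cell import *
from scipy.spatial.transform import Rotation as Ro
def ray(c,u,v,P=None):
    P=c["pose"] if P is None else P
    d=np.array([(u-c["cx"])/c["fx"],(v-c["cy"])/c["fy"],1]);d=P[:3,:3]@d
    return P[:3,3],d
def onz(c,u,v,z,P=None):
    o,d=ray(c,u,v,P);return o+d*(z-o[2])/d[2]
def proj(c,p,P=None):
    P=c["pose"] if P is None else P
    q=P[:3,:3].T@(np.asarray(p,float)-P[:3,3]);return c["fx"]*q[0]/q[2]+c["cx"],c["fy"]*q[1]/q[2]+c["cy"]
def tri(rs):
    A=np.zeros((3,3));b=np.zeros(3)
    for o,d in rs:
        d=d/np.linalg.norm(d);M=np.eye(3)-np.outer(d,d);A+=M;b+=M@o
    return np.linalg.solve(A,b)
def wpose(c,s):
    T=np.eye(4);T[:3,:3]=Ro.from_euler("xyz",s["eef_rot"]).as_matrix();T[:3,3]=s["eef_pos"];return T@c["mount"]
E
python3 - <<'E'
import cv2
a=cv2.imread("pics/top0.png")[155:255,240:380];cv2.imwrite("pics/topc.png",cv2.resize(a,None,fx=5.5,fy=5.5,interpolation=cv2.INTER_CUBIC))
a=cv2.imread("pics/side0.png")[120:225,210:330];cv2.imwrite("pics/sidec.png",cv2.resize(a,None,fx=5.5,fy=5.5,interpolation=cv2.INTER_CUBIC))
E
```

```text
(no output)
```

View pics/topc.png

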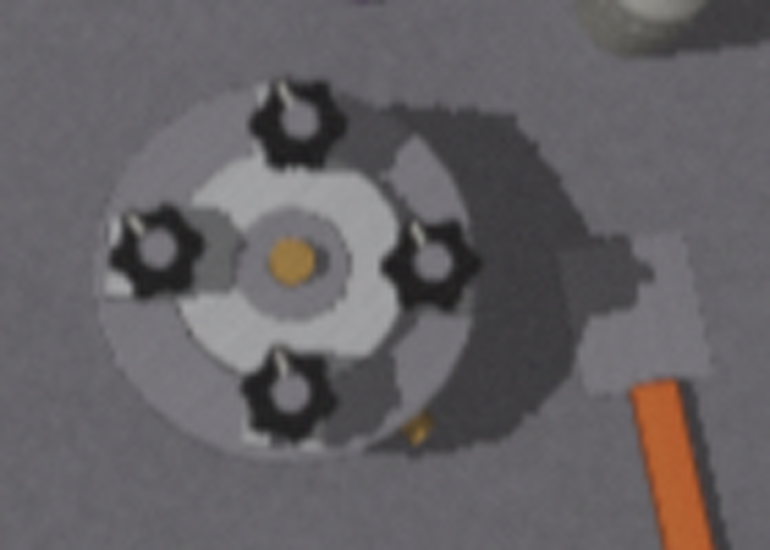

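View pics/sidec.png

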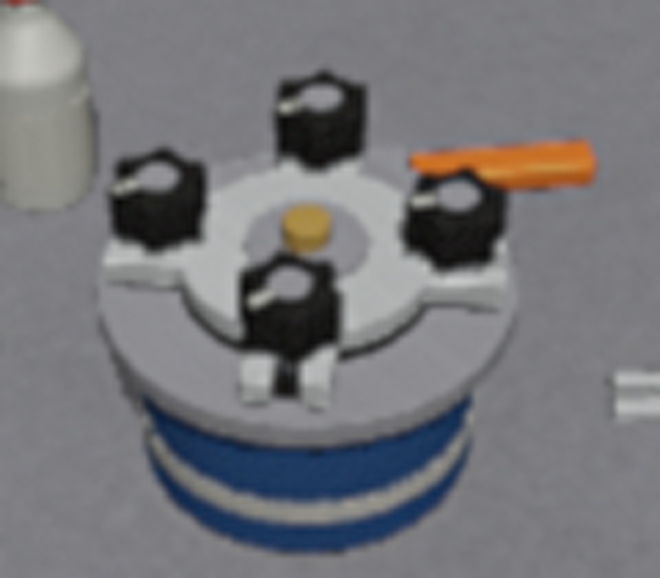

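```bash
python3 - <<'E'
from h import *
t=camera("top");s=camera("side")
T=dict(far=(301,122),left=(158,250),right=(434,263),near=(292,393))
S=dict(far=(160,178),left=(291,284),right=(325,97),near=(460,196))
L=dict(far=((301,122),(288,92)),left=((158,250),(135,222)),right=((434,263),(418,235)),near=((292,393),(282,360)))
P={}
for k in T:
    a=(T[k][0]/5.5+240-.4,T[k][1]/5.5+155-.4);b=(S[k][0]/5.5+210-.4,S[k][1]/5.5+120-.4)
    p=tri([ray(t,*a),ray(s,*b)]);P[k]=p
    q=onz(t,*a,168)
    e=[np.hypot(*(np.array(proj(c,p))-m)) for c,m in((t,a),(s,b))]
    u,v=[onz(t,x/5.5+240,y/5.5+155,168) for x,y in L[k]]
    print(k,p.round(1),q.round(1),"white ang deg",np.degrees(np.arctan2(v[1]-u[1],v[0]-u[0])).round(1),np.round(e,2),"dist base",np.hypot(*p[:2]).round())
c=sum(P.values())/4;print(c)
for k in P: d=P[k]-c;print(k,np.hypot(*d[:2]),np.degrees(np.arctan2(d[1],d[0])))
E
```

```text
far [ 596.6 -127.5  167.5] [ 595.4 -127.5  168. ] white ang deg 21.9 [0.4  0.44] dist base 610.0
left [530.8 -53.6 168.7] [529.6 -53.5 168. ] white ang deg 38.5 [0.47 0.54] dist base 533.0
right [ 522.7 -193.3  168.9] [ 522.  -193.3  168. ] white ang deg 28.1 [0.3  0.32] dist base 557.0
near [ 457.2 -120.3  167.7] [ 456.4 -120.2  168. ] white ang deg 15.7 [0.28 0.31] dist base 473.0
[ 526.83094519 -123.67424484  168.20302947]
far 69.90628941788731 -3.1712851843703658
left 70.19461330272067 86.76029487945837
right 69.7330948563763 -93.3705460476342
near 69.74912754082926 177.20813958768528
```

>>> servo_tool(series=[[-3.1,-2.2,0,0,0,0],[-6.1,-4.4,0,0,0,0],[-9.2,-6.7,0,0,0,0],[-12.2,-8.9,0,0,0,0],[-15.3,-11.1,0,0,0,0],[-18.4,-13.3,0,0,0,0],[-21.4,-15.6,0,0,0,0],[-24.5,-17.8,0,0,0,0],[-27.5,-20,0,0,0,0],[-30.6,-22.2,0,0,0,0]], gripper=7.0)

```text
clock: 1.08
eef_pos: [415.3, 168.9, 205.6]
eef_rot: [3.141, 0.0, 2.712]
wrist_force: [0.0, -0.3, 0.6]
finger_gap: 69.7
```

>>> servo_tool(series=[[-3.1,-2.2,0,0,0,0],[-6.1,-4.4,0,0,0,0],[-9.2,-6.7,0,0,0,0],[-12.2,-8.9,0,0,0,0],[-15.3,-11.1,0,0,0,0],[-18.4,-13.3,0,0,0,0],[-21.4,-15.6,0,0,0,0],[-24.5,-17.8,0,0,0,0],[-27.5,-20,0,0,0,0],[-30.6,-22.2,0,0,0,0]], grip_force=50)

```text
clock: 1.92
eef_pos: [601.0, -160.5, 205.3]
eef_rot: [-3.142, -0.0, 2.712]
wrist_force: [0.1, 1.7, 0.7]
finger_gap: 69.7
```

```bash
python3 - <<'E'
from h import *
np.set_printoptions(suppress=True,precision=4)
s=read_state();print(s)
c=camera("wrist");cv2.imwrite("pics/w1.png",c["pixels"][:,:,::-1]);
P=wpose(c,s)
for p in [(596,-127.5,168),(530.5,-53.5,168),(522.5,-193.3,168),(457,-120.3,168)]: print(proj(c,p,P))
s=read_state();print(s["wrist_force"],s["moment"],s["eef_pos"],s["qd"])
E
```

```text
{'clock': 1.9167, 'joints': array([-0.3198,  0.4627,  1.2985,  0.    ,  1.3805, -1.4606]), 'qd': array([-0.5033,  0.7233, -1.0325,  0.0013,  0.2985, -0.5045]), 'effort': array([  1.7009, -68.8224, -28.8922,  -0.1183,  -0.5707,   0.9661]), 'eef_pos': array([ 600.9941, -160.487 ,  205.3174]), 'eef_rot': array([-3.1416, -0.0001,  2.7116]), 'wrist_force': array([0.1442, 1.6765, 0.6791]), 'moment': array([ 0.022 ,  0.0003, -0.0422]), 'finger_gap': 69.68475377661196}
(np.float64(287.6944172573592), np.float64(185.71630752344203))
(np.float64(345.5903711343026), np.float64(68.09729198264155))
(np.float64(174.95501396770126), np.float64(137.70417367487767))
(np.float64(220.45861176049368), np.float64(8.205813570676952))
[ 3.422  -5.6323 -0.4617] [-0.1537 -0.0708  0.0005] [ 602.6072 -165.5763  204.2235] [ 0.0549 -0.0665  0.1302  0.0017 -0.0405  0.0924]
```

View pics/w1.png

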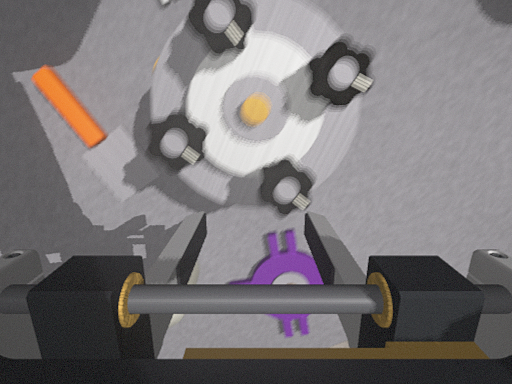

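```bash
python3 - <<'E'
from h import *
np.set_printoptions(suppress=True,precision=4)
c=camera("wrist")
M=[]
for i in range(2):
    s=read_state();c=camera("wrist");M.append(s["moment"])
print(np.array(M),s["eef_pos"],s["eef_rot"],s["qd"],s["clock"])
cv2.imwrite("pics/w2.png",c["pixels"][:,:,::-1]);
P=wpose(c,s);np.save("w2P.npy",P)
for p in [(596,-127.5,168),(530.5,-53.5,168),(522.5,-193.3,168),(457,-120.3,168)]: print(proj(c,p,P))
a=c["pixels"][0:225,130:400,::-1];cv2.imwrite("pics/w2c.png",cv2.resize(a,None,fx=2.6,fy=2.6,interpolation=cv2.INTER_CUBIC))
E
```

```text
[[ 0.0708  0.0327 -0.0186]
 [-0.0012 -0.0043  0.0198]] [ 600.6377 -160.5601  204.1439] [-3.1414 -0.0017  2.7092] [ 0.0471 -0.0493  0.0529  0.0056 -0.0064  0.0184] 2.0667
(np.float64(288.0634757019709), np.float64(186.41719538972276))
(np.float64(345.9588210215994), np.float64(68.15559640873752))
(np.float64(174.72312325236825), np.float64(138.4804783404937))
(np.float64(220.11677867275307), np.float64(8.37757148138931))
```

View pics/w2c.png

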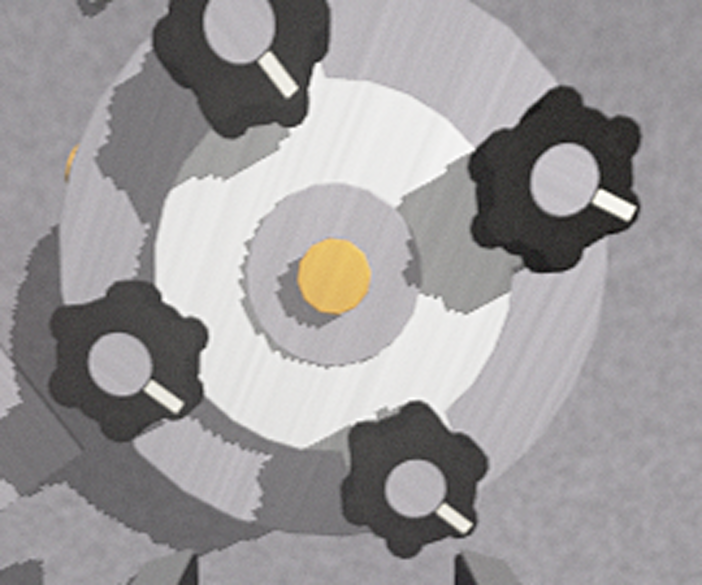

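```bash
python3 - <<'E'
from h import *
c=camera("wrist");P=np.load("w2P.npy")
D=dict(near=((238,23),(293,93)),left=((564,179),(634,213)),right=(( 119,364),(181,409)),far=((415,489),(469,529)))
t=camera("top")
T=dict(far=(301,122),left=(158,250),right=(434,263),near=(292,393))
for k,(a,b) in D.items():
    a=(a[0]/2.6+130-.3,a[1]/2.6-.3);b=(b[0]/2.6+130-.3,b[1]/2.6-.3)
    p=onz(c,*a,168,P);q=onz(c,*b,168,P)
    tr=tri([ray(c,*a,P),ray(t,T[k][0]/5.5+239.6,T[k][1]/5.5+154.6)])
    print(k,p.round(1),"tri",tr.round(1),"white",np.degrees(np.arctan2(q[1]-p[1],q[0]-p[0])).round(1),np.linalg.norm(q-p).round(1))
print(read_state()["clock"],read_state()["eef_pos"],read_state()["joints"].round(3))
E
```

```text
near [ 457.4 -119.6  168. ] tri [ 456.6 -119.9  166. ] white 15.9 22.4
left [531.  -53.1 168. ] tri [530.3 -53.3 167.6] white 41.8 22.8
right [ 523.6 -193.2  168. ] tri [ 523.1 -194.4  163. ] white 27.9 22.7
far [ 597.5 -127.   168. ] tri [ 593.  -126.7  181.7] white 28.4 22.4
2.2167 [ 600.22121409 -157.82156233  205.47427134] [-0.316  0.459  1.303  0.     1.38  -1.458]
```

```bash
cat >> h.py <<'E'
import json
def book():return json.load(open("cmd.json"))
def setb(x,y,z,yaw):json.dump([x,y,z,yaw],open("cmd.json","w"))
def plan(x,y,z,yawdeg):
    X,Y,Z,w=book();dx,dy=x-X,y-Y
    r=[(dx*np.cos(w)+dy*np.sin(w))/10,(dx*np.sin(w)-dy*np.cos(w))/10,(Z-z)/10,0,0,w-np.radians(yawdeg)]
    print("plan",np.round(r,2))
def done(tx,ty,tz,rz):
    X,Y,Z,w=book();setb(X+10*(tx*np.cos(w)+ty*np.sin(w)),Y+10*(tx*np.sin(w)-ty*np.cos(w)),Z-10*tz,w-rz)
def rep():
    s=read_state();print("t",s["clock"].__round__(2),"pos",s["eef_pos"].round(1),"rot",s["eef_rot"].round(3),"F",s["wrist_force"].round(1),"M",s["moment"].round(3),"eff6",round(s["effort"][5],3),"q6",s["joints"][5].round(2),"gap",round(s["finger_gap"],1),"book",np.round(book(),2))
E
python3 - <<'E'
from h import *
setb(600.7,-158.5,205.4,2.712);plan(597,-127.2,138,148)
E
```

```text
plan [1.64 2.69 6.74 0.   0.   0.13]
```

>>> servo_tool(series=[[0.8,1.3,0.5,0,0,0.06],[1.6,2.7,1.5,0,0,0.13],[1.6,2.7,2.5,0,0,0.13],[1.6,2.7,3.2,0,0,0.13],[1.6,2.7,4.0,0,0,0.13],[1.6,2.7,5.0,0,0,0.13],[1.6,2.7,6.0,0,0,0.13],[1.6,2.7,6.5,0,0,0.13],[1.6,2.7,6.7,0,0,0.13],[1.6,2.7,6.7,0,0,0.13]], gripper=7.0)

```text
clock: 3.05
eef_pos: [597.1, -127.6, 137.9]
eef_rot: [-3.141, -0.001, 2.582]
wrist_force: [0.3, -0.7, -0.5]
finger_gap: 70.3
```

```bash
python3 - <<'E'
from h import *
done(1.6,2.7,6.7,.13);rep()
c=camera("wrist");cv2.imwrite("pics/w3.png",c["pixels"][:,:,::-1]);rep()
E
```

```text
t 3.05 pos [ 597.1 -127.6  137.9] rot [-3.141e+00 -1.000e-03  2.582e+00] F [ 0.3 -0.7 -0.5] M [0.021 0.012 0.045] eff6 -0.01 q6 -1.28 gap 70.3 book [ 597.4  -127.29  138.4     2.58]
t 3.1 pos [ 597.3 -127.6  138.4] rot [-3.142 -0.     2.582] F [-0.   0.   0.2] M [ 0.016 -0.036  0.029] eff6 -0.007 q6 -1.28 gap 70.3 book [ 597.4  -127.29  138.4     2.58]
```

View pics/w3.png

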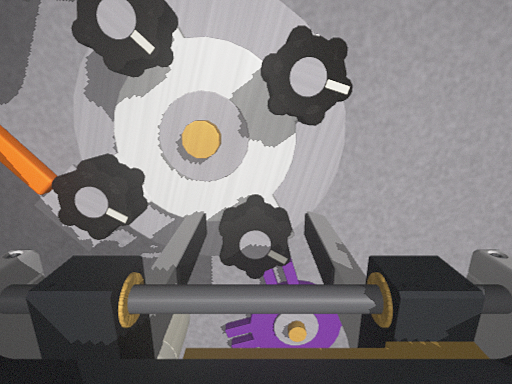

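>>> servo_tool(series=[[0,0,0,0,0,0],[0,0,0,0,0,0],[0,0,0,0,0,0],[0,0,0,0,0,0],[0,0,0,0,0,0],[0,0,0,0,0,0],[0,0,0,0,0,0],[0,0,0,0,0,0],[0,0,0,0,0,0],[0,0,0,0,0,0]], gripper=3.0, grip_force=50)

```text
clock: 3.93
eef_pos: [597.2, -127.7, 138.8]
eef_rot: [-3.141, 0.0, 2.582]
wrist_force: [-3.4, -3.2, 5.6]
finger_gap: 49.5
```

```bash
python3 - <<'E'
from h import *
rep()
c=camera("wrist");cv2.imwrite("pics/w4.png",c["pixels"][:,:,::-1]);rep()
E
```

```text
t 3.93 pos [ 597.2 -127.7  138.8] rot [-3.141  0.     2.582] F [-3.4 -3.2  5.6] M [-0.725  0.613  0.028] eff6 -0.002 q6 -1.28 gap 49.5 book [ 597.4  -127.29  138.4     2.58]
t 3.98 pos [ 597.2 -127.7  138.8] rot [-3.141  0.     2.582] F [-3.7 -3.6  5. ] M [-0.673  0.708  0.036] eff6 -0.002 q6 -1.28 gap 49.9 book [ 597.4  -127.29  138.4     2.58]
```

View pics/w4.png

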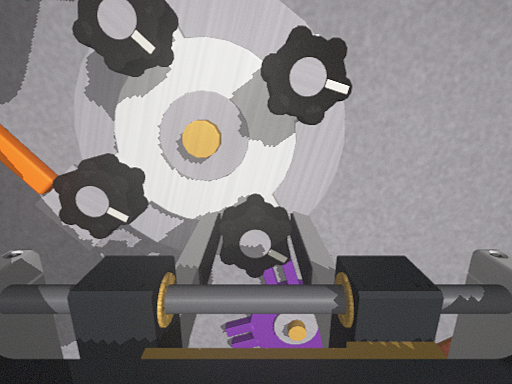

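>>> servo_tool(series=[[0,0,0.005,0,0,0.03],[0,0,0.01,0,0,0.06],[0,0,0.02,0,0,0.09],[0,0,0.025,0,0,0.12],[0,0,0.03,0,0,0.15],[0,0,0.035,0,0,0.18],[0,0,0.04,0,0,0.21],[0,0,0.05,0,0,0.24],[0,0,0.055,0,0,0.27],[0,0,0.06,0,0,0.3]])

```text
clock: 4.82
eef_pos: [597.3, -127.6, 138.2]
eef_rot: [3.141, 0.001, 2.28]
wrist_force: [-3.6, -3.3, 6.3]
finger_gap: 49.5
```

```bash
python3 - <<'E'
from h import *
done(0,0,.06,.3);rep();camera("side");rep()
E
```

```text
t 4.82 pos [ 597.3 -127.6  138.2] rot [3.141e+00 1.000e-03 2.280e+00] F [-3.6 -3.3  6.3] M [-0.599  0.508  0.12 ] eff6 -0.643 q6 -0.98 gap 49.5 book [ 597.4  -127.29  137.8     2.28]
t 4.87 pos [ 597.3 -127.6  138.2] rot [3.141e+00 1.000e-03 2.278e+00] F [-3.1 -3.   5.5] M [-0.63   0.534  0.093] eff6 -0.356 q6 -0.98 gap 49.5 book [ 597.4  -127.29  137.8     2.28]
```

>>> servo_tool(series=[[0,0,0.005,0,0,0.03],[0,0,0.01,0,0,0.06],[0,0,0.02,0,0,0.09],[0,0,0.025,0,0,0.12],[0,0,0.03,0,0,0.15],[0,0,0.035,0,0,0.18],[0,0,0.04,0,0,0.21],[0,0,0.05,0,0,0.24],[0,0,0.055,0,0,0.27],[0,0,0.06,0,0,0.3]])

```text
clock: 5.7
eef_pos: [597.5, -127.5, 137.7]
eef_rot: [3.141, 0.001, 1.98]
wrist_force: [-1.8, -2.7, 4.4]
finger_gap: 49.7
```

```bash
cat >> h.py <<'E'
def samp(n=4):
    rep();m=[read_state()["moment"][2]]
    for i in range(n-1): camera("side");m.append(read_state()["moment"][2])
    print("Mz",np.round(m,3),"mean",np.mean(m).round(3))
E
python3 - <<'E'
from h import *
done(0,0,.06,.3);samp()
E
```

```text
t 5.7 pos [ 597.5 -127.5  137.7] rot [3.141e+00 1.000e-03 1.980e+00] F [-1.8 -2.7  4.4] M [-0.478  0.303  0.073] eff6 -0.641 q6 -0.68 gap 49.7 book [ 597.4  -127.29  137.2     1.98]
Mz [0.073 0.128 0.11  0.075] mean 0.097
```

>>> servo_tool(series=[[0,0,0.005,0,0,0.03],[0,0,0.01,0,0,0.06],[0,0,0.02,0,0,0.09],[0,0,0.025,0,0,0.12],[0,0,0.03,0,0,0.15],[0,0,0.035,0,0,0.18],[0,0,0.04,0,0,0.21],[0,0,0.05,0,0,0.24],[0,0,0.055,0,0,0.27],[0,0,0.06,0,0,0.3]])

```text
clock: 6.68
eef_pos: [597.7, -127.5, 137.1]
eef_rot: [3.14, 0.0, 1.681]
wrist_force: [0.2, -2.3, 5.8]
finger_gap: 49.0
```

```bash

python3 - <<'E'
from h import *
done(0,0,.06,.3);samp()
E
```

```text
t 6.68 pos [ 597.7 -127.5  137.1] rot [3.14  0.    1.681] F [ 0.2 -2.3  5.8] M [-0.493  0.078  0.162] eff6 -0.586 q6 -0.38 gap 49.0 book [ 597.4  -127.29  136.6     1.68]
Mz [0.162 0.145 0.197 0.151] mean 0.164
```

>>> servo_tool(series=[[0,0,0.005,0,0,0.01],[0,0,0.005,0,0,0.02],[0,0,0.01,0,0,0.03],[0,0,0.01,0,0,0.04],[0,0,0.01,0,0,0.05],[0,0,0.01,0,0,0.06],[0,0,0.015,0,0,0.07],[0,0,0.015,0,0,0.08],[0,0,0.02,0,0,0.09],[0,0,0.02,0,0,0.1]])

```text
clock: 7.67
eef_pos: [597.7, -127.5, 136.9]
eef_rot: [3.14, 0.0, 1.582]
wrist_force: [1.4, -2.3, 4.5]
finger_gap: 49.3
```

```bash

python3 - <<'E'
from h import *
done(0,0,.02,.1);samp()
plan(457,-120,138,136)
plan(457,-120,138,196)
E
```

```text
t 7.67 pos [ 597.7 -127.5  136.9] rot [3.14  0.    1.582] F [ 1.4 -2.3  4.5] M [-0.538 -0.049  0.156] eff6 -0.053 q6 -0.28 gap 49.3 book [ 597.4  -127.29  136.4     1.58]
Mz [0.156 0.261 0.161 0.184] mean 0.19
plan [  0.89 -14.03  -0.16   0.     0.    -0.79]
plan [  0.89 -14.03  -0.16   0.     0.    -1.84]
```

>>> servo_tool(series=[[0,0,0,0,0,0],[0,0,0,0,0,0],[0,0,0,0,0,0],[0,0,-2.0,0,0,0],[0,0,-5.0,0,0,0],[0.2,-3.5,-5,0,0,-0.12],[0.4,-7,-5,0,0,-0.24],[0.6,-10.5,-5,0,0,-0.36],[0.9,-14,-5,0,0,-0.48],[0.9,-14,-5,0,0,-0.6]], gripper=7.0)

```text
clock: 8.65
eef_pos: [452.5, -119.1, 185.8]
eef_rot: [-3.14, -0.002, 2.187]
wrist_force: [-0.7, 0.1, -0.9]
finger_gap: 69.9
```

```bash

python3 - <<'E'
from h import *
done(.9,-14,-5,-.6);rep()
plan(457,-120,138.4,136)
E
```

```text
t 8.65 pos [ 452.5 -119.1  185.8] rot [-3.140e+00 -2.000e-03  2.187e+00] F [-0.7  0.1 -0.9] M [-0.022  0.018  0.024] eff6 2.621 q6 -0.95 gap 69.9 book [ 457.31 -119.86  186.4     2.18]
plan [ 0.01 -0.03  4.8   0.    0.   -0.19]
```

>>> servo_tool(series=[[0,0,0.5,0,0,-0.1],[0,0,1.5,0,0,-0.19],[0,0,2.5,0,0,-0.19],[0,0,3.3,0,0,-0.19],[0,0,4.0,0,0,-0.19],[0,0,4.4,0,0,-0.19],[0,0,4.7,0,0,-0.19],[0,0,4.8,0,0,-0.19],[0,0,4.8,0,0,-0.19],[0,0,4.8,0,0,-0.19]])

```text
clock: 9.48
eef_pos: [457.3, -120.0, 138.7]
eef_rot: [3.141, 0.0, 2.371]
wrist_force: [0.2, -0.5, -0.2]
finger_gap: 70.4
```

```bash

python3 - <<'E'
from h import *
done(0,0,4.8,-.19);rep()
c=camera("wrist");cv2.imwrite("pics/w5.png",c["pixels"][:,:,::-1]);
E
```

```text
t 9.48 pos [ 457.3 -120.   138.7] rot [3.141 0.    2.371] F [ 0.2 -0.5 -0.2] M [-0.014  0.017 -0.036] eff6 0.012 q6 -1.13 gap 70.4 book [ 457.31 -119.86  138.4     2.37]
```

View pics/w5.png

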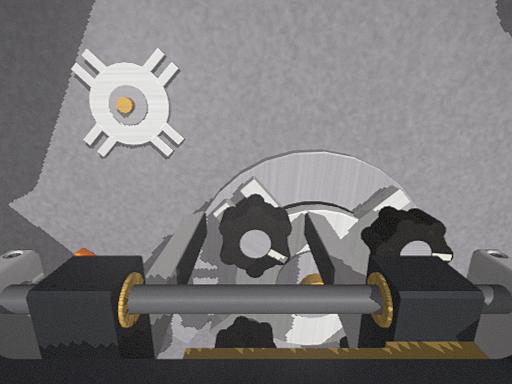

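>>> servo_tool(series=[[0,0,0,0,0,0],[0,0,0,0,0,0],[0,0,0,0,0,0],[0,0,0,0,0,0],[0,0,0,0,0,0],[0,0,0,0,0,0],[0,0,0.005,0,0,0.03],[0,0,0.01,0,0,0.06],[0,0,0.02,0,0,0.09],[0,0,0.025,0,0,0.12]], gripper=3.0, grip_force=50)

```text
clock: 10.37
eef_pos: [457.2, -119.9, 138.3]
eef_rot: [3.141, 0.0, 2.251]
wrist_force: [0.9, 0.1, 1.6]
finger_gap: 49.6
```

```bash

python3 - <<'E'
from h import *
done(0,0,.025,.12);samp(2)
E
```

```text
t 10.37 pos [ 457.2 -119.9  138.3] rot [3.141 0.    2.251] F [0.9 0.1 1.6] M [0.102 0.025 0.137] eff6 -0.633 q6 -1.01 gap 49.6 book [ 457.31 -119.86  138.15    2.25]
Mz [0.137 0.095] mean 0.116
```

>>> servo_tool(series=[[0,0,0.005,0,0,0.03],[0,0,0.01,0,0,0.06],[0,0,0.02,0,0,0.09],[0,0,0.025,0,0,0.12],[0,0,0.03,0,0,0.15],[0,0,0.035,0,0,0.18],[0,0,0.04,0,0,0.2],[0,0,0.045,0,0,0.22],[0,0,0.045,0,0,0.24],[0,0,0.05,0,0,0.25]])

```text
clock: 11.25
eef_pos: [457.4, -119.9, 137.9]
eef_rot: [3.141, 0.0, 2.001]
wrist_force: [2.6, 3.4, 4.3]
finger_gap: 49.4
```

```bash

python3 - <<'E'
from h import *
done(0,0,.05,.25);samp()
E
```

```text
t 11.25 pos [ 457.4 -119.9  137.9] rot [3.141 0.    2.001] F [2.6 3.4 4.3] M [ 0.609 -0.484  0.171] eff6 0.146 q6 -0.76 gap 49.4 book [ 457.31 -119.86  137.65    2.  ]
Mz [0.171 0.246 0.112 0.132] mean 0.165
```

>>> servo_tool(series=[[0,0,0.005,0,0,0.02],[0,0,0.01,0,0,0.04],[0,0,0.01,0,0,0.06],[0,0,0.015,0,0,0.08],[0,0,0.02,0,0,0.1],[0,0,0.02,0,0,0.1],[0,0,0.02,0,0,0.1],[0,0,0.02,0,0,0.1],[0,0,0.02,0,0,0.1],[0,0,0.02,0,0,0.1]])

```text
clock: 12.23
eef_pos: [457.5, -119.9, 137.8]
eef_rot: [3.141, 0.0, 1.902]
wrist_force: [4.3, 3.0, 4.4]
finger_gap: 49.2
```

```bash

python3 - <<'E'
from h import *
done(0,0,.02,.1);samp(8)
E
```

```text
t 12.23 pos [ 457.5 -119.9  137.8] rot [3.141 0.    1.902] F [4.3 3.  4.4] M [ 0.747 -0.751  0.238] eff6 0.211 q6 -0.67 gap 49.2 book [ 457.31 -119.86  137.45    1.9 ]
Mz [0.238 0.21  0.23  0.287 0.278 0.177 0.189 0.23 ] mean 0.23
```

```bash

python3 - <<'E'
from h import *
plan(530.8,-53.3,138.4,101)
E
```

```text
plan [ 3.9   9.11 -0.09  0.    0.    0.14]
```

>>> servo_tool(series=[[0,0,0,0,0,0],[0,0,0,0,0,0],[0,0,0,0,0,0],[0,0,-2.0,0,0,0],[0,0,-4.5,0,0,0.05],[1.3,3,-4.5,0,0,0.1],[2.6,6,-4.5,0,0,0.14],[3.9,9.1,-4.5,0,0,0.14],[3.9,9.1,-4.5,0,0,0.14],[3.9,9.1,-3.5,0,0,0.14]], gripper=7.0)

```text
clock: 13.42
eef_pos: [531.4, -53.0, 173.0]
eef_rot: [3.14, 0.001, 1.764]
wrist_force: [-0.3, -0.2, 0.9]
finger_gap: 70.2
```

>>> servo_tool(series=[[0,0,1.0,0,0,0],[0,0,1.8,0,0,0],[0,0,2.5,0,0,0],[0,0,3.0,0,0,0],[0,0,3.3,0,0,0],[0,0,3.4,0,0,0],[0,0,3.4,0,0,0],[0,0,3.4,0,0,0],[0,0,3.4,0,0,0],[0,0,3.4,0,0,0]])

```text
clock: 14.25
eef_pos: [530.6, -53.6, 138.8]
eef_rot: [3.141, 0.0, 1.762]
wrist_force: [-1.5, -0.2, 0.4]
finger_gap: 70.2
```

```bash

python3 - <<'E'
from h import *
done(3.9,9.1,-3.5,.14);done(0,0,3.4,0);rep()
c=camera("wrist");cv2.imwrite("pics/w6.png",c["pixels"][:,:,::-1]);
E
```

```text
t 14.25 pos [530.6 -53.6 138.8] rot [3.141 0.    1.762] F [-1.5 -0.2  0.4] M [-0.053  0.083 -0.019] eff6 -0.001 q6 -0.36 gap 70.2 book [530.68 -53.39 138.45   1.76]
```

View pics/w6.png

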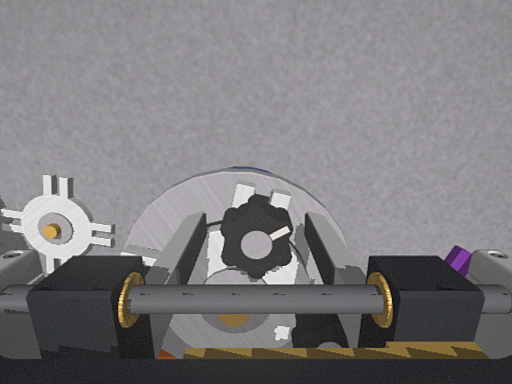

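Knob centred between the fingers at (257,245), valleys toward the pads. Grip and turn.

>>> servo_tool(series=[[0,0,0,0,0,0],[0,0,0,0,0,0],[0,0,0,0,0,0],[0,0,0,0,0,0],[0,0,0,0,0,0],[0,0,0,0,0,0],[0,0,0.005,0,0,0.03],[0,0,0.01,0,0,0.06],[0,0,0.02,0,0,0.09],[0,0,0.025,0,0,0.12]], gripper=3.0, grip_force=50)

```text
clock: 15.13
eef_pos: [531.3, -53.4, 138.5]
eef_rot: [3.139, 0.0, 1.641]
wrist_force: [6.4, 1.0, -2.2]
finger_gap: 49.4
```

>>> servo_tool(series=[[0,0,0.005,0,0,0.03],[0,0,0.01,0,0,0.06],[0,0,0.02,0,0,0.09],[0,0,0.025,0,0,0.12],[0,0,0.03,0,0,0.15],[0,0,0.035,0,0,0.17],[0,0,0.04,0,0,0.19],[0,0,0.045,0,0,0.2],[0,0,0.045,0,0,0.2],[0,0,0.045,0,0,0.2]])

```text
clock: 15.97
eef_pos: [531.5, -53.4, 138.1]
eef_rot: [3.139, -0.0, 1.442]
wrist_force: [8.2, 0.7, -1.9]
finger_gap: 49.5
```

```bash

python3 - <<'E'
from h import *
done(0,0,.025,.12);done(0,0,.045,.2);samp(5)
E
```

```text
t 15.97 pos [531.5 -53.4 138.1] rot [ 3.139 -0.     1.442] F [ 8.2  0.7 -1.9] M [ 0.167 -1.252  0.112] eff6 0.178 q6 -0.04 gap 49.5 book [530.68 -53.39 137.75   1.44]
Mz [0.112 0.14  0.176 0.162 0.097] mean 0.137
```

>>> servo_tool(series=[[0,0.02,0.005,0,0,0.03],[0,0.04,0.01,0,0,0.06],[0,0.06,0.02,0,0,0.09],[0,0.08,0.025,0,0,0.12],[0,0.08,0.03,0,0,0.15],[0,0.08,0.035,0,0,0.17],[0,0.08,0.04,0,0,0.19],[0,0.08,0.04,0,0,0.2],[0,0.08,0.04,0,0,0.2],[0,0.08,0.04,0,0,0.2]])

```text
clock: 17.0
eef_pos: [531.8, -53.5, 137.7]
eef_rot: [3.14, -0.001, 1.242]
wrist_force: [4.1, 2.6, 1.3]
finger_gap: 49.2
```

```bash

python3 - <<'E'
from h import *
done(0,0.08,.04,.2);samp(6)
E
```

```text
t 17.0 pos [531.8 -53.5 137.7] rot [ 3.140e+00 -1.000e-03  1.242e+00] F [4.1 2.6 1.3] M [ 0.4   -0.789  0.105] eff6 0.168 q6 0.16 gap 49.2 book [531.47 -53.49 137.35   1.24]
Mz [0.105 0.183 0.09  0.126 0.108 0.112] mean 0.121
```

>>> servo_tool(series=[[0,0,0.005,0,0,0.03],[0,0,0.01,0,0,0.06],[0,0,0.02,0,0,0.09],[0,0,0.025,0,0,0.12],[0,0,0.03,0,0,0.15],[0,0,0.035,0,0,0.18],[0,0,0.04,0,0,0.21],[0,0,0.05,0,0,0.24],[0,0,0.05,0,0,0.25],[0,0,0.05,0,0,0.25]])

```text
clock: 18.08
eef_pos: [532.0, -53.6, 137.2]
eef_rot: [3.14, -0.001, 0.991]
wrist_force: [6.9, 1.3, -0.6]
finger_gap: 49.5
```

```bash

python3 - <<'E'
from h import *
done(0,0,.05,.25);samp(6)
E
```

```text
t 18.08 pos [532.  -53.6 137.2] rot [ 3.14e+00 -1.00e-03  9.91e-01] F [ 6.9  1.3 -0.6] M [ 0.28  -1.117  0.118] eff6 0.441 q6 0.41 gap 49.5 book [531.47 -53.49 136.85   0.99]
Mz [0.118 0.118 0.146 0.181 0.089 0.145] mean 0.133
```

>>> servo_tool(series=[[0,0,0.005,0,0,0.03],[0,0,0.01,0,0,0.06],[0,0,0.02,0,0,0.09],[0,0,0.025,0,0,0.12],[0,0,0.03,0,0,0.15],[0,0,0.035,0,0,0.17],[0,0,0.04,0,0,0.19],[0,0,0.04,0,0,0.2],[0,0,0.04,0,0,0.2],[0,0,0.04,0,0,0.2]])

```text
clock: 19.17
eef_pos: [532.2, -53.7, 136.8]
eef_rot: [3.14, -0.001, 0.792]
wrist_force: [8.3, 0.8, -1.0]
finger_gap: 49.3
```

```bash

python3 - <<'E'
from h import *
done(0,0,.04,.2);samp(6)
E
```

```text
t 19.17 pos [532.2 -53.7 136.8] rot [ 3.14e+00 -1.00e-03  7.92e-01] F [ 8.3  0.8 -1. ] M [ 0.092 -1.356  0.163] eff6 0.198 q6 0.61 gap 49.3 book [531.47 -53.49 136.45   0.79]
Mz [0.163 0.154 0.118 0.123 0.184 0.126] mean 0.145
```

>>> servo_tool(series=[[0.02,0.02,0.005,0,0,0.03],[0.04,0.04,0.01,0,0,0.06],[0.06,0.06,0.02,0,0,0.09],[0.07,0.07,0.025,0,0,0.12],[0.07,0.07,0.03,0,0,0.15],[0.07,0.07,0.035,0,0,0.17],[0.07,0.07,0.04,0,0,0.19],[0.07,0.07,0.04,0,0,0.2],[0.07,0.07,0.04,0,0,0.2],[0.07,0.07,0.04,0,0,0.2]])

```text
clock: 20.25
eef_pos: [532.5, -53.8, 136.4]
eef_rot: [3.141, -0.0, 0.592]
wrist_force: [2.2, -2.1, 5.1]
finger_gap: 49.2
```

```bash

python3 - <<'E'
from h import *
done(0.07,0.07,.04,.2);samp(6)
E
```

```text
t 20.25 pos [532.5 -53.8 136.4] rot [ 3.141 -0.     0.592] F [ 2.2 -2.1  5.1] M [-0.179 -0.042  0.181] eff6 0.252 q6 0.81 gap 49.2 book [532.46 -53.48 136.05   0.59]
Mz [0.181 0.184 0.21  0.193 0.187 0.218] mean 0.196
```

```bash

python3 - <<'E'
from h import *
plan(524,-193.3,138.4,28)
E
```

```text
plan [-8.5  11.13 -0.23  0.    0.    0.1 ]
```

>>> servo_tool(series=[[0,0,0,0,0,0],[0,0,0,0,0,0],[0,0,0,0,0,0],[0,0,-2.0,0,0,0],[0,0,-5,0,0,0.05],[-2.1,2.8,-5,0,0,0.1],[-4.2,5.6,-5,0,0,0.1],[-6.3,8.4,-5,0,0,0.1],[-8.5,11.1,-5,0,0,0.1],[-8.5,11.1,-5,0,0,0.1]], gripper=7.0)

```text
clock: 21.33
eef_pos: [522.6, -197.8, 185.6]
eef_rot: [-3.142, 0.001, 0.488]
wrist_force: [-0.4, -0.4, 0.6]
finger_gap: 70.2
```

>>> servo_tool(series=[[0,0,0.5,0,0,0],[0,0,1.5,0,0,0],[0,0,2.5,0,0,0],[0,0,3.5,0,0,0],[0,0,4.3,0,0,0],[0,0,4.6,0,0,0],[0,0,4.8,0,0,0],[0,0,4.8,0,0,0],[0,0,4.8,0,0,0],[0,0,4.8,0,0,0]])

```text
clock: 22.17
eef_pos: [523.9, -193.2, 138.6]
eef_rot: [3.141, -0.0, 0.492]
wrist_force: [-0.2, -0.7, 0.6]
finger_gap: 70.0
```

```bash

python3 - <<'E'
from h import *
done(-8.5,11.1,-5,.1);done(0,0,4.8,0);rep()
c=camera("wrist");cv2.imwrite("pics/w7.png",c["pixels"][:,:,::-1]);
E
```

```text
t 22.17 pos [ 523.9 -193.2  138.6] rot [ 3.141 -0.     0.492] F [-0.2 -0.7  0.6] M [-0.075  0.136  0.003] eff6 0.001 q6 0.66 gap 70.0 book [ 5.2387e+02 -1.9303e+02  1.3805e+02  4.9000e-01]
```

View pics/w7.png

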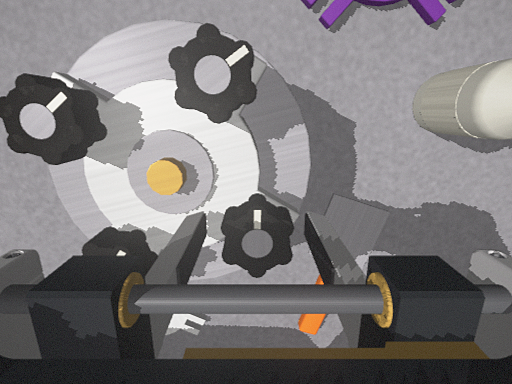

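>>> servo_tool(series=[[0,0,0,0,0,0],[0,0,0,0,0,0],[0,0,0,0,0,0],[0,0,0,0,0,0],[0,0,0,0,0,0],[0,0,0,0,0,0],[0,0,0.005,0,0,0.03],[0,0,0.01,0,0,0.06],[0,0,0.02,0,0,0.09],[0,0,0.025,0,0,0.12]], gripper=3.0, grip_force=50)

```text
clock: 23.05
eef_pos: [524.2, -194.1, 138.2]
eef_rot: [3.139, -0.001, 0.37]
wrist_force: [4.1, -5.6, -0.3]
finger_gap: 49.0
```

>>> servo_tool(series=[[0,0,0.005,0,0,0.03],[0,0,0.01,0,0,0.06],[0,0,0.02,0,0,0.09],[0,0,0.025,0,0,0.12],[0,0,0.03,0,0,0.15],[0,0,0.035,0,0,0.17],[0,0,0.04,0,0,0.19],[0,0,0.045,0,0,0.2],[0,0,0.045,0,0,0.2],[0,0,0.045,0,0,0.2]])

```text
clock: 23.88
eef_pos: [524.2, -194.2, 137.8]
eef_rot: [3.139, -0.002, 0.172]
wrist_force: [3.5, -5.6, -0.3]
finger_gap: 49.5
```

```bash

python3 - <<'E'
from h import *
done(0,0,.025,.12);done(0,0,.045,.2);samp(6)
E
```

```text
t 23.88 pos [ 524.2 -194.2  137.8] rot [ 3.139e+00 -2.000e-03  1.720e-01] F [ 3.5 -5.6 -0.3] M [-1.134 -0.472  0.103] eff6 0.168 q6 0.98 gap 49.5 book [ 5.2387e+02 -1.9303e+02  1.3735e+02  1.7000e-01]
Mz [0.103 0.158 0.109 0.164 0.077 0.148] mean 0.126
```

>>> servo_tool(series=[[0,0.03,0.005,0,0,0.03],[0,0.06,0.01,0,0,0.06],[0,0.1,0.02,0,0,0.09],[0,0.1,0.025,0,0,0.12],[0,0.1,0.03,0,0,0.15],[0,0.1,0.035,0,0,0.18],[0,0.1,0.04,0,0,0.21],[0,0.1,0.045,0,0,0.23],[0,0.1,0.045,0,0,0.23],[0,0.1,0.045,0,0,0.23]])

```text
clock: 24.97
eef_pos: [524.2, -194.3, 137.3]
eef_rot: [3.141, -0.001, -0.058]
wrist_force: [4.3, -2.3, 3.7]
finger_gap: 49.4
```

```bash

python3 - <<'E'
from h import *
done(0,0.1,.045,.23);samp(6)
E
```

```text
t 24.97 pos [ 524.2 -194.3  137.3] rot [ 3.141e+00 -1.000e-03 -5.800e-02] F [ 4.3 -2.3  3.7] M [-0.083 -0.465  0.048] eff6 0.264 q6 1.21 gap 49.4 book [ 5.2404e+02 -1.9401e+02  1.3690e+02 -6.0000e-02]
Mz [0.048 0.128 0.132 0.1   0.119 0.105] mean 0.105
```

Still loose at 0.55 rad.

>>> servo_tool(series=[[0,0,0.005,0,0,0.03],[0,0,0.01,0,0,0.06],[0,0,0.02,0,0,0.09],[0,0,0.025,0,0,0.12],[0,0,0.03,0,0,0.15],[0,0,0.035,0,0,0.18],[0,0,0.04,0,0,0.21],[0,0,0.05,0,0,0.24],[0,0,0.055,0,0,0.27],[0,0,0.055,0,0,0.28]])

```text
clock: 26.05
eef_pos: [524.2, -194.4, 136.8]
eef_rot: [3.141, -0.001, -0.34]
wrist_force: [4.4, -2.3, 6.0]
finger_gap: 49.2
```

```bash

python3 - <<'E'
from h import *
done(0,0,.055,.28);samp(6)
E
```

```text
t 26.05 pos [ 524.2 -194.4  136.8] rot [ 3.141e+00 -1.000e-03 -3.400e-01] F [ 4.4 -2.3  6. ] M [-0.229 -0.705  0.208] eff6 0.377 q6 1.49 gap 49.2 book [ 5.2404e+02 -1.9401e+02  1.3635e+02 -3.4000e-01]
Mz [0.208 0.212 0.186 0.193 0.14  0.159] mean 0.183
```

```bash

python3 - <<'E'
from h import *
plan(597.7,-127.6,137,32)
E
```

```text
plan [ 4.75 -8.71 -0.06  0.    0.   -0.9 ]
```

>>> servo_tool(series=[[0,0,0,0,0,0],[0,0,0,0,0,0],[0,0,0,0,0,0],[0,0,-2.0,0,0,0],[0,0,-4.8,0,0,-0.1],[1.6,-2.9,-4.8,0,0,-0.22],[3.2,-5.8,-4.8,0,0,-0.34],[4.8,-8.7,-4.8,0,0,-0.46],[4.8,-8.7,-4.8,0,0,-0.58],[4.8,-8.7,-4.8,0,0,-0.7]], gripper=7.0)

```text
clock: 27.13
eef_pos: [598.4, -126.5, 183.3]
eef_rot: [-3.14, 0.002, 0.37]
wrist_force: [0.7, 0.0, -0.1]
finger_gap: 70.2
```

>>> servo_tool(series=[[0,0,0.5,0,0,-0.1],[0,0,1.5,0,0,-0.2],[0,0,2.5,0,0,-0.2],[0,0,3.5,0,0,-0.2],[0,0,4.3,0,0,-0.2],[0,0,4.6,0,0,-0.2],[0,0,4.7,0,0,-0.2],[0,0,4.7,0,0,-0.2],[0,0,4.7,0,0,-0.2],[0,0,4.7,0,0,-0.2]])

```text
clock: 27.97
eef_pos: [598.2, -128.1, 138.0]
eef_rot: [3.141, -0.001, 0.561]
wrist_force: [0.3, -0.5, 0.0]
finger_gap: 69.9
```

```bash

python3 - <<'E'
from h import *
done(4.8,-8.7,-4.8,-.7);done(0,0,4.7,-.2);rep()
c=camera("wrist");cv2.imwrite("pics/w8.png",c["pixels"][:,:,::-1]);
E
```

```text
t 27.97 pos [ 598.2 -128.1  138. ] rot [ 3.141e+00 -1.000e-03  5.610e-01] F [ 0.3 -0.5  0. ] M [ 0.     0.122 -0.014] eff6 0.013 q6 0.74 gap 69.9 book [ 5.9817e+02 -1.2785e+02  1.3735e+02  5.6000e-01]
```

View pics/w8.png

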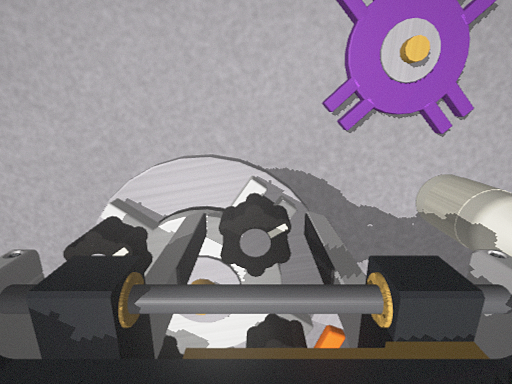

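>>> servo_tool(series=[[0,0,0,0,0,0],[0,0,0,0,0,0],[0,0,0,0,0,0],[0,0,0,0,0,0],[0,0,0,0,0,0],[0,0,0,0,0,0],[0,0,0.005,0,0,0.03],[0,0,0.01,0,0,0.06],[0,0,0.02,0,0,0.09],[0,0,0.025,0,0,0.12]], gripper=3.0, grip_force=50)

```text
clock: 28.85
eef_pos: [598.0, -128.1, 137.4]
eef_rot: [3.141, -0.0, 0.441]
wrist_force: [0.6, -0.0, 1.9]
finger_gap: 49.3
```

>>> servo_tool(series=[[0,0,0.01,0,0,0.05],[0,0,0.02,0,0,0.1],[0,0,0.03,0,0,0.15],[0,0,0.04,0,0,0.2],[0,0,0.05,0,0,0.25],[0,0,0.06,0,0,0.3],[0,0,0.07,0,0,0.35],[0,0,0.08,0,0,0.38],[0,0,0.08,0,0,0.4],[0,0,0.08,0,0,0.4]])

```text
clock: 29.68
eef_pos: [598.1, -128.2, 136.7]
eef_rot: [3.141, -0.0, 0.041]
wrist_force: [-0.3, -1.1, 3.2]
finger_gap: 49.1
```

```bash

python3 - <<'E'
from h import *
done(0,0,.025,.12);done(0,0,.08,.4);samp(5)
E
```

```text
t 29.68 pos [ 598.1 -128.2  136.7] rot [ 3.141 -0.     0.041] F [-0.3 -1.1  3.2] M [-0.277  0.353  0.377] eff6 0.884 q6 1.26 gap 49.1 book [ 5.9817e+02 -1.2785e+02  1.3630e+02  4.0000e-02]
Mz [0.377 0.32  0.345 0.379 0.389] mean 0.362
```

>>> servo_tool(series=[[0,0,0.01,0,0,0.04],[0,0,0.02,0,0,0.08],[0,0,0.025,0,0,0.12],[0,0,0.03,0,0,0.15],[0,0,0.035,0,0,0.18],[0,0,0.04,0,0,0.2],[0,0,0.04,0,0,0.2],[0,0,0.04,0,0,0.2],[0,0,0.04,0,0,0.2],[0,0,0.04,0,0,0.2]])

```text
clock: 30.72
eef_pos: [598.1, -128.2, 136.3]
eef_rot: [3.141, -0.001, -0.158]
wrist_force: [-2.0, -2.5, 6.0]
finger_gap: 49.2
```

```bash

python3 - <<'E'
from h import *
done(0,0,.04,.2);samp(5)
plan(457.5,-120,137.4,49)
plan(457.5,-120,137.4,-11)
E
```

```text
t 30.72 pos [ 598.1 -128.2  136.3] rot [ 3.141e+00 -1.000e-03 -1.580e-01] F [-2.  -2.5  6. ] M [-0.437  0.396  0.395] eff6 0.391 q6 1.46 gap 49.2 book [ 5.9817e+02 -1.2785e+02  1.3590e+02 -1.6000e-01]
Mz [0.395 0.43  0.406 0.391 0.362] mean 0.397
plan [-14.02   1.44  -0.15   0.     0.    -1.01]
plan [-14.02   1.44  -0.15   0.     0.     0.03]
```

>>> servo_tool(series=[[0,0,0.005,0,0,0.03],[0,0,0.01,0,0,0.06],[0,0,0.02,0,0,0.09],[0,0,0.02,0,0,0.1],[0,0,0.02,0,0,0.1],[0,0,0.02,0,0,0.1],[0,0,0.02,0,0,0.1],[0,0,0.02,0,0,0.1],[0,0,0.02,0,0,0.1],[0,0,0.02,0,0,0.1]])

```text
clock: 31.75
eef_pos: [598.1, -128.3, 136.2]
eef_rot: [3.141, -0.001, -0.257]
wrist_force: [-1.9, -2.8, 5.5]
finger_gap: 49.3
```

```bash

python3 - <<'E'
from h import *
done(0,0,.02,.1);samp(5)
plan(457.5,-120,137.4,49)
E
```

```text
t 31.75 pos [ 598.1 -128.3  136.2] rot [ 3.141e+00 -1.000e-03 -2.570e-01] F [-1.9 -2.8  5.5] M [-0.487  0.547  0.438] eff6 0.424 q6 1.56 gap 49.3 book [ 5.9817e+02 -1.2785e+02  1.3570e+02 -2.6000e-01]
Mz [0.438 0.356 0.429 0.414 0.39 ] mean 0.405
plan [-13.8    2.83  -0.17   0.     0.    -1.11]
```

>>> servo_tool(series=[[0,0,0,0,0,0],[0,0,0,0,0,0],[0,0,0,0,0,0],[0,0,-2.0,0,0,0],[0,0,-5,0,0,-0.1],[-3.5,0.7,-5,0,0,-0.22],[-7,1.4,-5,0,0,-0.34],[-10.5,2.1,-5,0,0,-0.46],[-13.8,2.8,-5,0,0,-0.58],[-13.8,2.8,-5,0,0,-0.7]], gripper=7.0)

```text
clock: 32.78
eef_pos: [453.0, -119.1, 185.3]
eef_rot: [-3.14, 0.002, 0.447]
wrist_force: [0.4, 0.1, 0.6]
finger_gap: 69.9
```

>>> servo_tool(series=[[0,0,0,0,0,-0.12],[0,0,0,0,0,-0.24],[0,0,0.5,0,0,-0.36],[0,0,1.5,0,0,-0.43],[0,0,2.5,0,0,-0.43],[0,0,3.5,0,0,-0.43],[0,0,4.2,0,0,-0.43],[0,0,4.6,0,0,-0.43],[0,0,4.8,0,0,-0.43],[0,0,4.8,0,0,-0.43]])

```text
clock: 33.62
eef_pos: [457.3, -119.8, 137.4]
eef_rot: [-3.141, 0.0, 0.871]
wrist_force: [-0.5, 0.0, -0.8]
finger_gap: 69.9
```

```bash

python3 - <<'E'
from h import *
done(-13.8,2.8,-5,-.7);done(0,0,4.8,-.43);rep()
c=camera("wrist");cv2.imwrite("pics/w9.png",c["pixels"][:,:,::-1]);
E
```

```text
t 33.62 pos [ 457.3 -119.8  137.4] rot [-3.141  0.     0.871] F [-0.5  0.  -0.8] M [-0.002  0.081 -0.002] eff6 0.026 q6 0.37 gap 69.9 book [ 457.6  -119.71  137.7     0.87]
```

View pics/w9.png

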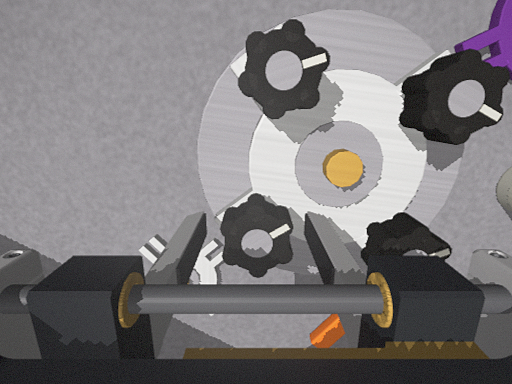

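>>> servo_tool(series=[[0,0,0,0,0,0],[0,0,0,0,0,0],[0,0,0,0,0,0],[0,0,0,0,0,0],[0,0,0,0,0,0],[0,0,0,0,0,0],[0,0,0.005,0,0,0.03],[0,0,0.01,0,0,0.06],[0,0,0.02,0,0,0.09],[0,0,0.025,0,0,0.12]], gripper=3.0, grip_force=50)

```text
clock: 34.5
eef_pos: [458.1, -120.3, 138.0]
eef_rot: [3.139, -0.001, 0.751]
wrist_force: [2.7, -3.5, 1.1]
finger_gap: 49.4
```

>>> servo_tool(series=[[0,0,0.01,0,0,0.05],[0,0,0.02,0,0,0.1],[0,0,0.03,0,0,0.15],[0,0,0.04,0,0,0.2],[0,0,0.05,0,0,0.25],[0,0,0.06,0,0,0.3],[0,0,0.07,0,0,0.35],[0,0,0.08,0,0,0.38],[0,0,0.08,0,0,0.4],[0,0,0.08,0,0,0.4]])

```text
clock: 35.33
eef_pos: [458.2, -120.5, 137.4]
eef_rot: [3.139, -0.002, 0.351]
wrist_force: [3.9, -4.8, 2.2]
finger_gap: 49.2
```

```bash

python3 - <<'E'
from h import *
done(0,0,.025,.12);done(0,0,.08,.4);samp(5)
E
```

```text
t 35.33 pos [ 458.2 -120.5  137.4] rot [ 3.139e+00 -2.000e-03  3.510e-01] F [ 3.9 -4.8  2.2] M [-0.678 -0.479  0.352] eff6 0.872 q6 0.89 gap 49.2 book [ 4.5760e+02 -1.1971e+02  1.3665e+02  3.5000e-01]
Mz [0.352 0.378 0.374 0.34  0.38 ] mean 0.365
```

>>> servo_tool(series=[[0,0.02,0.01,0,0,0.04],[0,0.05,0.02,0,0,0.08],[0,0.08,0.025,0,0,0.12],[0,0.08,0.03,0,0,0.15],[0,0.08,0.035,0,0,0.18],[0,0.08,0.04,0,0,0.2],[0,0.08,0.04,0,0,0.22],[0,0.08,0.04,0,0,0.22],[0,0.08,0.04,0,0,0.22],[0,0.08,0.04,0,0,0.22]])

```text
clock: 36.37
eef_pos: [458.3, -120.7, 137.0]
eef_rot: [3.141, -0.002, 0.132]
wrist_force: [1.8, 0.6, 5.9]
finger_gap: 48.8
```

```bash

python3 - <<'E'
from h import *
done(0,.08,.04,.22);samp(5)
plan(532.3,-53.7,137,36)
E
```

```text
t 36.37 pos [ 458.3 -120.7  137. ] rot [ 3.141e+00 -2.000e-03  1.320e-01] F [1.8 0.6 5.9] M [ 0.263 -0.148  0.43 ] eff6 0.455 q6 1.1 gap 48.8 book [ 4.5787e+02 -1.2046e+02  1.3625e+02  1.3000e-01]
Mz [0.43  0.456 0.431 0.42  0.473] mean 0.442
plan [ 8.26 -5.64 -0.07  0.    0.   -0.5 ]
```

>>> servo_tool(series=[[0,0,0,0,0,0],[0,0,0,0,0,0],[0,0,0,0,0,0],[0,0,-2.0,0,0,0],[0,0,-4.8,0,0,-0.1],[2.8,-1.9,-4.8,0,0,-0.2],[5.6,-3.8,-4.8,0,0,-0.3],[8.3,-5.6,-4.8,0,0,-0.4],[8.3,-5.6,-4.8,0,0,-0.5],[8.3,-5.6,-4.0,0,0,-0.5]], gripper=7.0)

```text
clock: 37.4
eef_pos: [533.5, -53.3, 176.6]
eef_rot: [3.141, -0.001, 0.638]
wrist_force: [-0.2, 0.2, -0.3]
finger_gap: 69.6
```

>>> servo_tool(series=[[0,0,0.8,0,0,0],[0,0,1.6,0,0,0],[0,0,2.4,0,0,0],[0,0,3.2,0,0,0],[0,0,3.7,0,0,0],[0,0,3.9,0,0,0],[0,0,3.9,0,0,0],[0,0,3.9,0,0,0],[0,0,3.9,0,0,0],[0,0,3.9,0,0,0]])

```text
clock: 38.23
eef_pos: [532.8, -54.2, 137.7]
eef_rot: [3.141, -0.0, 0.632]
wrist_force: [-0.2, -0.5, 0.0]
finger_gap: 70.0
```

```bash

python3 - <<'E'
from h import *
done(8.3,-5.6,-4,-.5);done(0,0,3.9,0);rep()
c=camera("wrist");cv2.imwrite("pics/w10.png",c["pixels"][:,:,::-1]);
E
```

```text
t 38.23 pos [532.8 -54.2 137.7] rot [ 3.141 -0.     0.632] F [-0.2 -0.5  0. ] M [-0.033  0.131  0.048] eff6 0.003 q6 0.77 gap 70.0 book [532.78 -54.03 137.25   0.63]
```

View pics/w10.png

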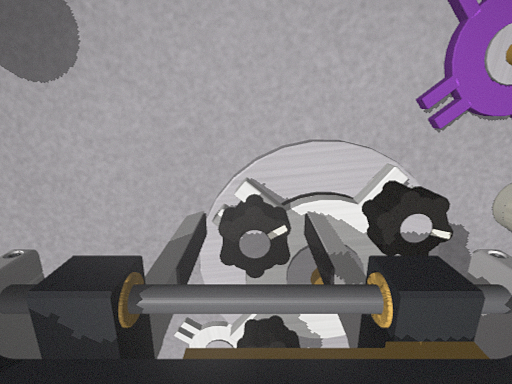

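Knob sits between the fingers at (255,242), as intended.

>>> servo_tool(series=[[0,0,0,0,0,0],[0,0,0,0,0,0],[0,0,0,0,0,0],[0,0,0,0,0,0],[0,0,0,0,0,0],[0,0,0,0,0,0],[0,0,0.005,0,0,0.03],[0,0,0.01,0,0,0.06],[0,0,0.02,0,0,0.09],[0,0,0.025,0,0,0.12]], gripper=3.0, grip_force=50)

```text
clock: 39.12
eef_pos: [532.6, -54.1, 137.3]
eef_rot: [3.142, -0.0, 0.511]
wrist_force: [-3.5, 2.1, 4.0]
finger_gap: 49.0
```

>>> servo_tool(series=[[0,0,0.01,0,0,0.05],[0,0,0.02,0,0,0.1],[0,0,0.03,0,0,0.15],[0,0,0.04,0,0,0.2],[0,0,0.05,0,0,0.25],[0,0,0.06,0,0,0.3],[0,0,0.07,0,0,0.35],[0,0,0.08,0,0,0.38],[0,0,0.08,0,0,0.4],[0,0,0.08,0,0,0.4]])

```text
clock: 39.95
eef_pos: [532.7, -54.4, 136.6]
eef_rot: [3.141, -0.0, 0.111]
wrist_force: [-3.1, -1.4, 5.7]
finger_gap: 49.0
```

```bash

python3 - <<'E'
from h import *
done(0,0,.025,.12);done(0,0,.08,.4);samp(5)
E
```

```text
t 39.95 pos [532.7 -54.4 136.6] rot [ 3.141 -0.     0.111] F [-3.1 -1.4  5.7] M [-0.349  0.698  0.317] eff6 0.928 q6 1.29 gap 49.0 book [ 5.3278e+02 -5.4030e+01  1.3620e+02  1.1000e-01]
Mz [0.317 0.337 0.402 0.37  0.333] mean 0.352
```

>>> servo_tool(series=[[0,0,0.01,0,0,0.04],[0,0,0.02,0,0,0.08],[0,0,0.025,0,0,0.12],[0,0,0.03,0,0,0.16],[0,0,0.035,0,0,0.2],[0,0,0.045,0,0,0.23],[0,0,0.05,0,0,0.25],[0,0,0.05,0,0,0.25],[0,0,0.05,0,0,0.25],[0,0,0.05,0,0,0.25]])

```text
clock: 40.98
eef_pos: [532.7, -54.7, 136.2]
eef_rot: [3.141, -0.001, -0.137]
wrist_force: [-3.4, -3.3, 6.2]
finger_gap: 49.4
```

```bash

python3 - <<'E'
from h import *
done(0,0,.05,.25);samp(5)
plan(524.2,-194.4,137,42)
E
```

```text
t 40.98 pos [532.7 -54.7 136.2] rot [ 3.141e+00 -1.000e-03 -1.370e-01] F [-3.4 -3.3  6.2] M [-0.633  0.786  0.426] eff6 0.439 q6 1.54 gap 49.4 book [ 5.3278e+02 -5.4030e+01  1.3570e+02 -1.4000e-01]
Mz [0.426 0.435 0.415 0.458 0.465] mean 0.44
plan [ 1.08 14.02 -0.13  0.    0.   -0.87]
```

>>> servo_tool(series=[[0,0,0,0,0,0],[0,0,0,0,0,0],[0,0,0,0,0,0],[0,0,-2.0,0,0,0],[0,0,-5,0,0,-0.1],[0.3,3.5,-5,0,0,-0.22],[0.6,7,-5,0,0,-0.34],[0.9,10.5,-5,0,0,-0.46],[1.1,14,-5,0,0,-0.58],[1.1,14,-5,0,0,-0.7]], gripper=7.0)

```text
clock: 42.02
eef_pos: [523.4, -199.1, 185.3]
eef_rot: [3.141, 0.001, 0.564]
wrist_force: [0.1, 0.0, -0.5]
finger_gap: 70.1
```

>>> servo_tool(series=[[0,0,0,0,0,-0.1],[0,0,0.8,0,0,-0.18],[0,0,1.6,0,0,-0.18],[0,0,2.6,0,0,-0.18],[0,0,3.5,0,0,-0.18],[0,0,4.2,0,0,-0.18],[0,0,4.6,0,0,-0.18],[0,0,4.8,0,0,-0.18],[0,0,4.8,0,0,-0.18],[0,0,4.8,0,0,-0.18]])

```text
clock: 42.85
eef_pos: [524.4, -194.4, 138.0]
eef_rot: [3.141, -0.0, 0.742]
wrist_force: [0.6, -0.3, 0.3]
finger_gap: 70.2
```

```bash

python3 - <<'E'
from h import *
done(1.1,14,-5,-.7);done(0,0,4.8,-.18);rep()
c=camera("wrist");cv2.imwrite("pics/w11.png",c["pixels"][:,:,::-1]);
E
```

```text
t 42.85 pos [ 524.4 -194.4  138. ] rot [ 3.141 -0.     0.742] F [ 0.6 -0.3  0.3] M [-0.065  0.104 -0.027] eff6 0.011 q6 0.41 gap 70.2 book [ 524.42 -194.21  137.7     0.74]
```

View pics/w11.png

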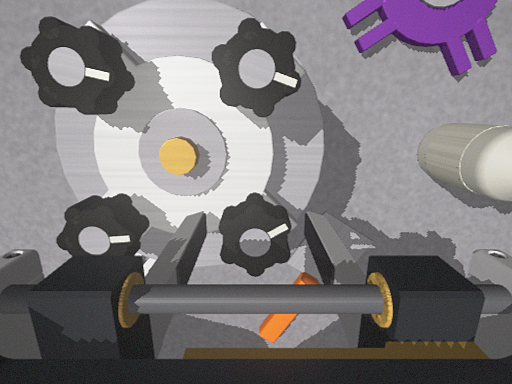

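>>> servo_tool(series=[[0,0,0,0,0,0],[0,0,0,0,0,0],[0,0,0,0,0,0],[0,0,0,0,0,0],[0,0,0,0,0,0],[0,0,0,0,0,0],[0,0,0.005,0,0,0.03],[0,0,0.01,0,0,0.06],[0,0,0.02,0,0,0.09],[0,0,0.025,0,0,0.12]], gripper=3.0, grip_force=50)

```text
clock: 43.73
eef_pos: [524.3, -194.3, 137.8]
eef_rot: [3.141, -0.0, 0.621]
wrist_force: [-2.1, 2.0, 4.0]
finger_gap: 49.6
```

>>> servo_tool(series=[[0,0,0.01,0,0,0.05],[0,0,0.02,0,0,0.1],[0,0,0.03,0,0,0.15],[0,0,0.04,0,0,0.2],[0,0,0.05,0,0,0.25],[0,0,0.06,0,0,0.3],[0,0,0.07,0,0,0.35],[0,0,0.08,0,0,0.4],[0,0,0.085,0,0,0.42],[0,0,0.085,0,0,0.42]])

```text
clock: 44.57
eef_pos: [524.3, -194.4, 137.1]
eef_rot: [3.141, -0.0, 0.201]
wrist_force: [-2.0, 0.5, 5.2]
finger_gap: 49.3
```

```bash

python3 - <<'E'
from h import *
done(0,0,.025,.12);done(0,0,.085,.42);samp(5)
E
```

```text
t 44.57 pos [ 524.3 -194.4  137.1] rot [ 3.141 -0.     0.201] F [-2.   0.5  5.2] M [0.183 0.56  0.365] eff6 0.938 q6 0.95 gap 49.3 book [ 5.2442e+02 -1.9421e+02  1.3660e+02  2.0000e-01]
Mz [0.365 0.328 0.364 0.332 0.388] mean 0.356
```

>>> servo_tool(series=[[0,0,0.01,0,0,0.04],[0,0,0.02,0,0,0.08],[0,0,0.025,0,0,0.12],[0,0,0.03,0,0,0.16],[0,0,0.035,0,0,0.2],[0,0,0.045,0,0,0.23],[0,0,0.05,0,0,0.25],[0,0,0.05,0,0,0.25],[0,0,0.05,0,0,0.25],[0,0,0.05,0,0,0.25]])

```text
clock: 45.6
eef_pos: [524.3, -194.4, 136.7]
eef_rot: [3.141, -0.0, -0.048]
wrist_force: [-3.2, 1.5, 5.4]
finger_gap: 49.2
```

```bash

python3 - <<'E'
from h import *
done(0,0,.05,.25);samp(5)
E
```

```text
t 45.6 pos [ 524.3 -194.4  136.7] rot [ 3.141 -0.    -0.048] F [-3.2  1.5  5.4] M [0.142 0.668 0.45 ] eff6 0.442 q6 1.2 gap 49.2 book [ 5.2442e+02 -1.9421e+02  1.3610e+02 -5.0000e-02]
Mz [0.45  0.44  0.445 0.448 0.458] mean 0.448
```

>>> servo_tool(series=[[0,0,0,0,0,0],[0,0,0,0,0,0],[0,0,0,0,0,0],[0,0,0,0,0,0],[0,0,-1,0,0,0],[0,0,-3,0,0,0],[0,0,-5,0,0,0],[-2,0,-8,0,0,0],[-5,0,-10,0,0,0],[-8,0,-10,0,0,0]], gripper=7.0)

```text
clock: 46.63
eef_pos: [444.6, -190.9, 240.5]
eef_rot: [3.139, -0.006, -0.048]
wrist_force: [-0.6, -1.6, 1.1]
finger_gap: 70.0
```

>>> servo_tool(series=[[-3,0,0,0,0,0],[-6,0,0,0,0,0],[-8,0,0,0,0,0],[-8,0,0,0,0,0],[-8,0,0,0,0,0],[-8,0,0,0,0,0],[-8,0,0,0,0,0],[-8,0,0,0,0,0],[-8,0,0,0,0,0],[-8,0,0,0,0,0]])

```text
clock: 47.47
eef_pos: [364.6, -186.6, 236.0]
eef_rot: [-3.141, 0.0, -0.048]
wrist_force: [0.5, 0.7, -0.4]
finger_gap: 69.9
```

```bash

python3 - <<'E'
from h import *
rep()
for n in("wrist","side","top"):
    c=camera(n);cv2.imwrite(f"pics/{n}F.png",c["pixels"][:,:,::-1])
a=cv2.imread("pics/sideF.png")[120:225,210:330]
cv2.imwrite("pics/sideFc.png",cv2.resize(a,None,fx=5.5,fy=5.5,interpolation=cv2.INTER_CUBIC))
E
```

```text
t 47.47 pos [ 364.6 -186.6  236. ] rot [-3.141  0.    -0.048] F [ 0.5  0.7 -0.4] M [ 0.027  0.153 -0.029] eff6 0.003 q6 1.06 gap 69.9 book [ 5.2442e+02 -1.9421e+02  1.3610e+02 -5.0000e-02]
```

View pics/sideFc.png

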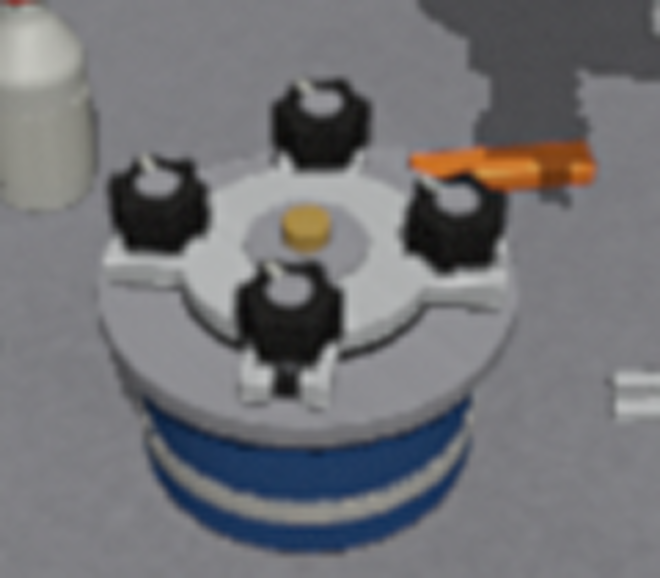

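View pics/topF.png

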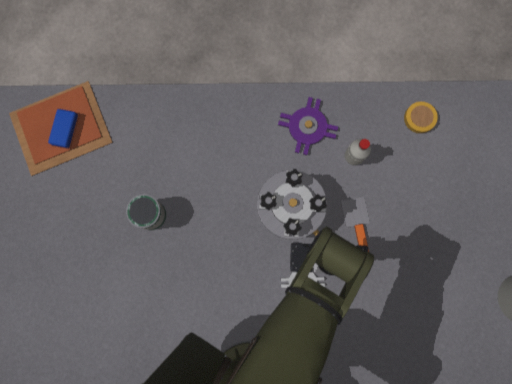

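View pics/wristF.png

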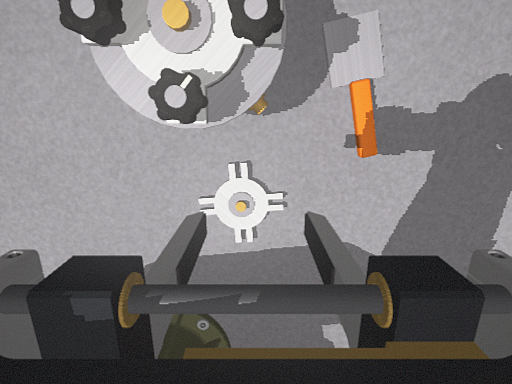

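```bash
python3 -c "
from cell import *
print(sign_off())"
```

```text
the job is handed in; nothing more can be done
None
```

I tightened all four knobs clockwise in star order, in two passes, and handed the job in at about 48 s of the 72 s allowed. I started at the knob furthest from the robot, then took the one opposite it, then the left one, then the right one. Moments are averages of 4 to 8 noisy readings, good to about 0.015 N m.

| Knob (in order) | First pass: turn | First pass: moment (aim 0.19) | Second pass: turn | Second pass: moment (aim 0.43) |
|---|---|---|---|---|
| Far | 1.00 rad | 0.19 N m | 0.82 rad | 0.41 N m |
| Near | 0.47 rad | 0.23 N m | 0.74 rad | 0.44 N m |
| Left | 1.17 rad | 0.20 N m | 0.77 rad | 0.44 N m |
| Right | 0.83 rad | 0.18 N m | 0.79 rad | 0.45 N m |

- **Press on the lid:** it was not measured. Worked out from the moments, it is about 10–15 N snug and 35–41 N tight, well below forced.
- **Least certain readings:** the near knob came out a little firm in the first pass, though likely within the snug range. The far knob ended slightly under aim in the second pass.
- **Final pictures:** the lid is flat and in place. The can, bottle, filler knife and both look-alike lids look unmoved, and the open gripper is clear of the pot.
- **Disagreement between views:** locating the far knob by combining the wrist and top cameras gave a height of 182 mm, against about 168 mm from the side and top cameras. That combination is weak there, so I used the 168 mm, and the grasp fitted.

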